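Scrape the tablets off the sorting deck

TASK

Pull the scraper out of its spring clip and use it to sweep all four loose tablets off the sorting deck, from under the glass shelf, over the front edge into the trough, without touching the tablets with the fingers. Then lay the scraper down inside the wash tray (the handle's end may rest on the rim) and let go. Leave the two small vials on the deck, and everything else on the bench, standing where they are.

Things in the scene. Friction and masses are not known exactly. Their poses are not given: they have to be found in the camera images.
- scraper: Pull scraper, 0.12 kg: white bar handle, 18 mm wide (y), 14 mm deep (x), from z = 27 to 157 mm, with a steel blade at its foot. Origin on the handle's axis, level with the blade's lowest edge when the handle is upright. Pull it towards its -x with the handle's top leaning 26 deg to -x: then the blade is upright. It starts upright on the stand (6 mm plate), yaw as the stand.
- scraper_edge (a point): Middle of the blade's lower edge; in the scraper's frame x = -8.7, z = 1 mm. Blade: plate 56 wide (y), 40 high, 4 mm thick, centred on the handle's axis at z = 19 mm, at 26 deg to the handle (upright handle: lower edge points to -x; leaning 26 deg: lower edge 20 mm below the centre). At each end a wing 30 high, 4 thick juts 18 mm forward of its -x face, 48 mm clear between.
- scraper_mid (a point): Middle of the scraper's handle, on its axis; in the scraper's frame at z = 92 mm.
- stand: Scraper stand, fixed: base plate 110 x 100 x 6 mm with a post behind (+x side), up to 98 mm high, carrying the clip. Origin under the base plate's centre, on the line of the scraper's handle. The handle's top 70 mm stand free above the clip.
- stand_clip (a point): Middle of the stand's spring clip, 78 mm above its origin: two rubber rollers (16 mm diameter) close round the front corners of the handle, from 65 to 91 mm above the table. The clip is open to the stand's -x side: pull the handle out that way, level, with about 6 N; the rollers let go after some 10 mm.
- station: Steel sorting station, fixed. Origin on the table; x runs from trough to back, y along its length. Deck: flat top at z = 45 mm, from an open front edge at x = -60 mm to a 10 mm lip at x = 101 mm, between 12 mm high side walls at y = -165 and 165 mm. The four tablets start on its back half, the two vials near its front edge.
- station_trough (a point): Centre of the trough's floor. The trough runs along the deck's whole front edge: inside, station x = -145 to -60 mm, y = -165 to 165 mm, floor at z = 5 mm, walls 40 mm high.
- station_shelf (a point): Middle of the front lower edge of the glass shelf (station x = 52, z = 170 mm, 125 mm above the deck). The fixed shelf is 9 mm thick and covers station x = 52 to 135 mm over the full length, on two 12 mm posts at x = 112, y = -160 and 160 mm; a few small vials stand at its back.
- dish: Shallow open aluminium wash tray, fixed, 240 mm (x) by 140 mm (y) outside, 28 mm high, walls and floor 4 mm thick. Origin under its centre. It and the scraper stand are left and right of the station, either way round.
- tablet1: Chunky white tablet, a disc 28 mm across and 11 mm thick, lying flat on the deck; origin at the centre of its underside. All four tablets are alike. It stands anywhere on the back half of the deck, often under the glass shelf.
- tablet2: Chunky white tablet, a disc 28 mm across and 11 mm thick, lying flat on the deck; origin at the centre of its underside. All four tablets are alike. It stands anywhere on the back half of the deck, often under the glass shelf.
- tablet3: Chunky white tablet, a disc 28 mm across and 11 mm thick, lying flat on the deck; origin at the centre of its underside. All four tablets are alike. It stands anywhere on the back half of the deck, often under the glass shelf.
- tablet4: Chunky white tablet, a disc 28 mm across and 11 mm thick, lying flat on the deck; origin at the centre of its underside. All four tablets are alike. It stands anywhere on the back half of the deck, often under the glass shelf.
- vial1: Small amber vial with a white cap, 26 mm across, 50 mm high, 45 g, standing loose on the front part of the deck; origin at the centre of its underside. To be left standing where it is.
- vial2: Small amber vial with a white cap, 26 mm across, 50 mm high, 45 g, standing loose on the front part of the deck; origin at the centre of its underside. To be left standing where it is.
- jar: White jar, 50 mm across, 60 mm high. A bystander, standing loose; origin at the centre of its underside.
- beaker: Small glass cup, 50 mm across, 55 mm high. A bystander, standing loose; origin at the centre of its underside.
- dropper: Amber bottle with a black cap, 44 mm across, 90 mm high. A bystander, standing loose; origin at the centre of its underside.
- mortar: White ceramic bowl, 90 mm across, 50 mm high. A bystander, standing loose; origin at the centre of its underside.

How it is judged:
By the outcome, as a careful person would: the job done as asked, in the order asked, and still so for the second after the job is handed in, with the robot touching nothing.
It also fails if it takes over 72 s, if anything falls off the work surface, if the arm or the gripper's body presses on something with over 40 N, if the wrist force passes 120 N, or if a joint passes its speed limit or range.

ROBOT

A 6-joint arm with a two-finger parallel gripper is mounted at the origin on the work surface. World frame = base frame: x ahead of the robot, y to its left, z up, the work surface at z = 0. Lengths are in m, angles in rad, forces in N, time in s.
With the tool pointing down it reaches from about 0.3 to 0.85 m from the base axis. Payload 5.4 kg.
Tool frame: the origin (TCP) lies on the centre line of the jaws, within the pads' length; the fingertips stand 19 mm ahead of it and the grasp point (between the pads) is the TCP; z points along the fingers, y is the line along which they close (so a half turn about z gives the same grasp; the last joint's range is limited). The gripper opens to 85 mm and grips with 20 to 120 N. Pads are 22 mm wide; open, the fingers measure 114 mm over their backs; the gripper's body (76 mm by 85 mm) begins 54 mm behind the grasp point. The pads swing forward as they close: fully open they stand 13 mm farther back than shut.
Start: joints at [1.111, 0.158, 1.597, -0, 1.386, -0.21], TCP at [0.142, 0.557, 0.213] pointing down, gripper open.
Joint ranges: [-2.91, 2.91], [-0.94, 2.29], [0.18, 2.7], [-1.29, 4.43], [0.17, 2.64], [-3, 3]. Speed limits (rad/s): [2.57, 2.57, 3.14, 3.14, 3.14, 3.14].

INTERFACE

Orientations are given as a unit quaternion [w, x, y, z].
In Python, from cell import state, camera, camera_model, hand_in gives the robot as it stands. The module is installed in compiled form; this text tells all that it offers.
- The arm moves only by the tool send_rows, never from a script. Its argument "rows" is one flat list of numbers, 7 for each row, row after row: the shift along the tool's x, y, z in mm, then the turn, a rotation vector about the tool's x, y, z in rad, then the closure, from 0 (fully open) to 1 (shut). In form: [x, y, z, wx, wy, wz, jaw, x, y, z, wx, wy, wz, jaw, ...]. A call has 1 to 10 rows; each row shifts and turns the commanded pose from where the row before left it, along the tool's axes as they then stand; what a row does not reach is not made up. A row lasts 1/8 s, in which the tool goes at most 62.5 mm and 10.7 degrees, less where a joint would pass 70% of its speed; a pose out of reach is approached as far as the arm can. A call with a gripper value outside its range is refused whole. The fingers move at their own pace and stop on an object; "squeeze" is the grip in N (left out, the last holds). Time passes only in rows, so rows that do not move let the fingers close. It gives the time, the measured TCP pose, the force, the opening and the grip force at its end, in the units of the state.
- state(): the state, without advancing time (a new reading comes with each control period).
- camera(name): name is "scene" or "top"; returns the picture (400x640x3 uint8, blue, green, red); there is no depth.
- camera_model(name): a dict with "camera_matrix" (3x3 intrinsics, pixels), "world_from_camera" (4x4, takes a point from camera to world coordinates). Camera axes: x right, y down, z forward; pixel columns grow to the right and rows downward; lengths in m; the calibration is good to about 2 mm. A picture is of the moment at which its call begins. camera_model takes no time and is no camera call.
- hand_in(): hands the job in; it is judged then, once.
The state is a dict: "t": time; "qpos": joint angles; "dq": joint speeds; "joint_torque": joint torques, N m; "tool_pos": TCP position; "orientation": TCP orientation; "wrist_force": force on the tool from outside, world axes, zero at the start; "ft_torque": the same for the moment, N m; "opening": opening from 0.0 (shut) to 1.0 (fully open); "grip_force": force on a finger pad.
Only numpy, scipy, OpenCV 4.12 (cv2) and the standard library are available. Lean on these libraries where they do the work, as an engineer would, in place of code of your own. Each camera call takes 0.05 s, during which the arm holds its last target. There are 200 camera calls.

## Working session

There is one attempt and no reset: what is moved stays moved. The work goes in short steps, Python scripts to look and compute and a tool call to move; the robot and the scene stay as the last step left them, time stands still between calls to the robot, and variables do not carry over. Pictures are saved under pics/ and viewed, at most 10 in all, crops included, and the job is handed in when it is done.

Besides the shell and the picture viewer there is one more tool, called after "Call:" as a command line: name --argument value ..., lists and objects as JSON in quotes. send_rows: Moves the arm, as the interface text tells. Its arguments: {"type":"object","properties":{"rows":{"type":"array","items":{"type":"number"}},"squeeze":{"type":"number"}},"required":["rows"]}

```bash
mkdir -p pics
cat > h.py <<'E'
import numpy as np, cv2
from cell import *
from scipy.spatial.transform import Rotation as R
def snap(n,f):
    im=np.array(camera(n)); cv2.imwrite('pics/'+f,im); return im
def unproj(n,px,z):
    m=camera_model(n);K=np.array(m['camera_matrix']);T=np.array(m['world_from_camera'])
    d=T[:3,:3]@np.linalg.solve(K,[px[0],px[1],1]);o=T[:3,3]
    return o+d*(z-o[2])/d[2]
def proj(n,p):
    m=camera_model(n);K=np.array(m['camera_matrix']);T=np.linalg.inv(np.array(m['world_from_camera']))
    c=K@(T[:3,:3]@np.asarray(p)+T[:3,3]);return c[:2]/c[2]
def rot(s=None):
    q=(s or state())['orientation'];return R.from_quat([q[1],q[2],q[3],q[0]])
E
python3 - <<'E'
from h import *
for n in('top','scene'):
    snap(n,n+'1.png');m=camera_model(n);print(n,np.round(m['camera_matrix'],1).tolist(),np.round(m['world_from_camera'],3).tolist())
s=state();print(s); print(rot(s).as_matrix().round(3))
E
```

```text
top [[435.2, 0.0, 310.3], [0.0, 435.2, 203.3], [0.0, 0.0, 1.0]] [[0.007, -0.993, 0.115, 0.446], [-1.0, -0.009, -0.009, 0.013], [0.01, -0.115, -0.993, 1.157], [0.0, 0.0, 0.0, 1.0]]
scene [[520.1, 0.0, 318.2], [0.0, 520.1, 197.1], [0.0, 0.0, 1.0]] [[0.893, 0.327, -0.308, 0.921], [0.45, -0.663, 0.599, -0.719], [-0.008, -0.674, -0.739, 1.032], [0.0, 0.0, 0.0, 1.0]]
{'t': 0.1, 'qpos': array([ 1.11092449e+00,  1.58979432e-01,  1.59815284e+00,  1.93839435e-05,
        1.38620471e+00, -2.10098760e-01]), 'dq': array([-1.79626470e-03, -3.18470077e-04, -1.39591529e-03,  1.96203144e-04,
       -1.96268848e-03, -5.03463713e-05]), 'joint_torque': array([-1.10281194e-04, -3.96989036e+01, -3.32338178e+01, -2.70818691e-04,
        4.14212656e-03,  9.46123180e-06]), 'tool_pos': array([0.14187639, 0.55661202, 0.21219579]), 'orientation': array([-2.95724003e-04,  1.24563881e-01,  9.92211207e-01, -8.20550960e-04]), 'wrist_force': array([-0.13655371,  0.36586394,  0.46107899]), 'ft_torque': array([ 0.04371211,  0.01062802, -0.0035722 ]), 'grip_force': 0.0, 'opening': 1.000694163795441}
[[-0.969  0.247 -0.001]
 [ 0.247  0.969 -0.002]
 [ 0.    -0.002 -1.   ]]
```

View pics/top1.png

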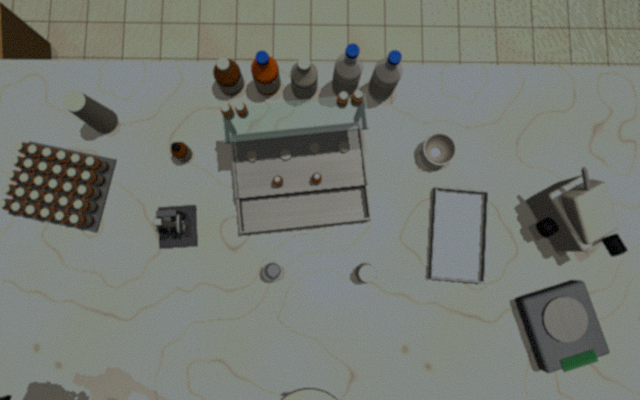

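View pics/scene1.png

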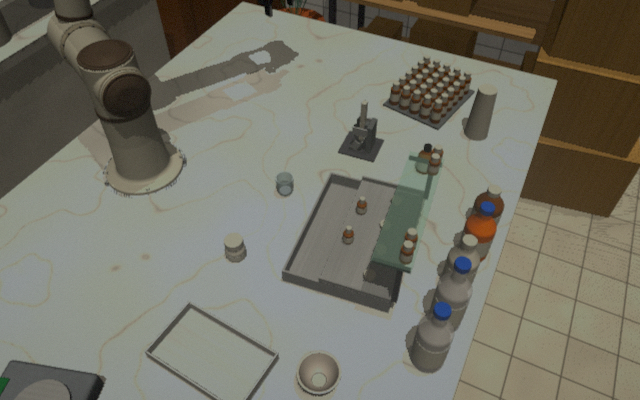

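The top view shows the station at about (235-368, 105-235), the stand with the scraper at (177,227), the tray at (457,235), the jar and beaker at (365,272) and (271,271), the dropper at (180,152) and the mortar at (438,150). The tablets sit under the glass at row ~150. I'll zoom in.

Run:
```python
from h import *
t=cv2.imread('pics/top1.png')
def g(i):return np.clip((i/255.)**0.6*255*1.15,0,255).astype(np.uint8)
a=cv2.resize(g(t[100:240,210:380]),None,fx=4.7,fy=4,interpolation=cv2.INTER_CUBIC)
cv2.imwrite('pics/a.png',cv2.resize(g(t[100:240,210:380]),None,fx=4,fy=4,interpolation=cv2.INTER_CUBIC))
b=cv2.resize(g(t[195:255,140:210]),None,fx=5,fy=5,interpolation=cv2.INTER_CUBIC)
s=cv2.imread('pics/scene1.png')
c=cv2.resize(g(s[90:170,330:390]),None,fx=5,fy=5,interpolation=cv2.INTER_CUBIC)
o=np.zeros((400,660,3),np.uint8);o[:300,:350]=b;o[:400,355:655]=c
cv2.imwrite('pics/b.png',o)
```

```text
(no output)
```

View pics/a.png

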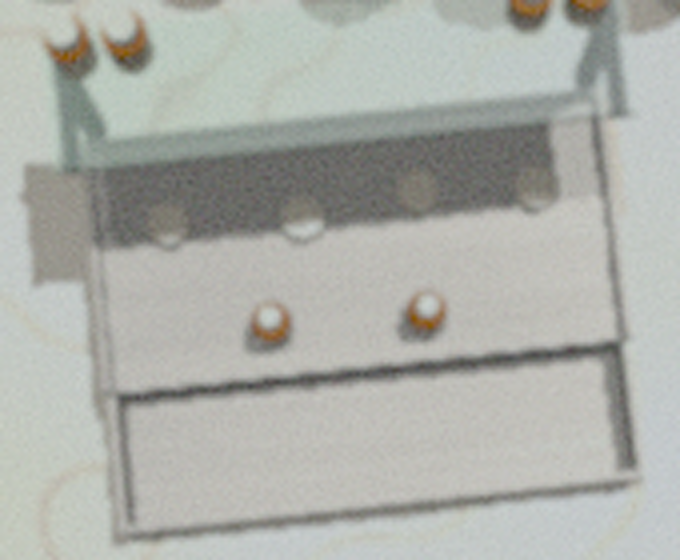

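View pics/b.png

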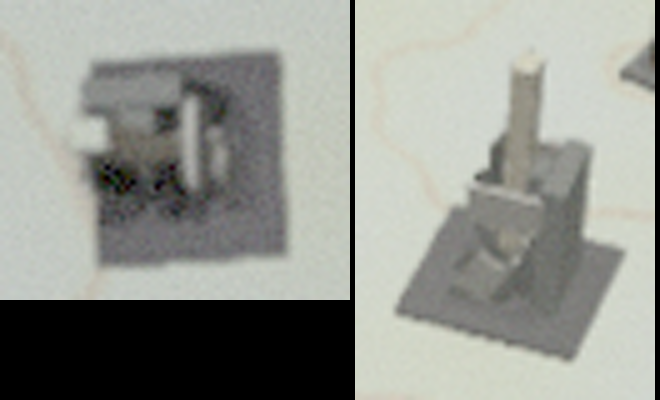

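Run:
```python
from h import *
np.set_printoptions(precision=4,suppress=True)
B=lambda u,v:(140+u/5-.5,195+v/5-.5)
S=lambda u,v:(330+(u-355)/5-.5,90+v/5-.5)
A=lambda u,v:(210+u/4-.5,100+v/4-.5)
print('plate top');P=[unproj('top',B(*p),.006)for p in[(92,62),(280,52),(288,255),(98,265)]];print(np.array(P),np.mean(P,0),[np.linalg.norm(P[i]-P[i-1])for i in range(4)])
print('plate scene');P=[unproj('scene',S(*p),.006)for p in[(397,310),(572,358),(625,250),(457,207)]];print(np.array(P),np.mean(P,0),[np.linalg.norm(P[i]-P[i-1])for i in range(4)])
print('handle top',unproj('top',B(92,133),.163),unproj('scene',S(527,62),.163))
print('post top box',[unproj('top',B(*p),.098)for p in[(88,80),(180,72),(180,103),(88,108)]])
print('post scene',[unproj('scene',S(*p),.098)for p in[(540,165),(590,150)]])
print('white line top z .06',[unproj('top',B(*p),.04)for p in[(192,95),(192,190)]])
print('white line scene',[unproj('scene',S(*p),.04)for p in[(472,185),(542,203)]])
print('station deck front edge',[unproj('top',A(*p),.045)for p in[(112,395),(615,345)]])
print('trough outer front top',[unproj('top',A(*p),.045)for p in[(118,540),(638,480)]])
print('shelf front low',[unproj('top',A(*p),.170)for p in[(65,168),(605,112)]])
print('walls',[unproj('top',A(*p),.057)for p in[(92,168),(597,112)]])
for p in[(170,226),(303,220),(418,190),(536,188)]:print('tab',unproj('top',A(*p),.056))
for p in[(269,316),(428,306)]:print('vial',unproj('top',A(*p),.095))
print('tray top',[unproj('top',p,.028)for p in[(433,190),(487,193),(482,283),(428,279)]])
for n,p,z in[('drop',(178,147),.09),('beak',(272,270),.055),('jar',(365,271),.06),('mort',(438,148),.05)]:print(n,unproj('top',p,z))
```

```text
plate top
[[0.5658 0.4059 0.006 ]
 [0.572  0.3068 0.006 ]
 [0.4648 0.2985 0.006 ]
 [0.4589 0.3977 0.006 ]] [0.5154 0.3522 0.006 ] [np.float64(0.10729284043712548), np.float64(0.09935517967243113), np.float64(0.10749951136392458), np.float64(0.09935048770926624)]
plate scene
[[0.4636 0.2974 0.006 ]
 [0.5701 0.3051 0.006 ]
 [0.5626 0.4044 0.006 ]
 [0.4571 0.3961 0.006 ]] [0.5133 0.3507 0.006 ] [np.float64(0.09889888958955899), np.float64(0.10674241192698389), np.float64(0.09967139293934406), np.float64(0.10578054238047391)]
handle top [0.517  0.3507 0.163 ] [0.5124 0.3518 0.163 ]
post top box [array([0.5474, 0.376 , 0.098 ]), array([0.5517, 0.3315, 0.098 ]), array([0.5366, 0.3309, 0.098 ]), array([0.5338, 0.3754, 0.098 ])]
post scene [array([0.5254, 0.3492, 0.098 ]), array([0.5454, 0.3737, 0.098 ])]
white line top z .06 [array([0.5457, 0.3423, 0.04  ]), array([0.497 , 0.3403, 0.04  ])]
white line scene [array([0.4722, 0.3811, 0.04  ]), array([0.5155, 0.3843, 0.04  ])]
station deck front edge [array([0.5859, 0.1898, 0.045 ]), array([ 0.6213, -0.1341,  0.045 ])]
trough outer front top [array([0.4929, 0.1835, 0.045 ]), array([ 0.5339, -0.1483,  0.045 ])]
shelf front low [array([0.7024, 0.2006, 0.17  ]), array([ 0.7389, -0.1126,  0.17  ])]
walls [array([0.7319, 0.2047, 0.057 ]), array([ 0.7724, -0.1218,  0.057 ])]
tab [0.6944 0.1537 0.056 ]
tab [0.6992 0.0682 0.056 ]
tab [ 0.7197 -0.0058  0.056 ]
tab [ 0.7218 -0.0822  0.056 ]
vial [0.6296 0.0863 0.095 ]
vial [ 0.6368 -0.0118  0.095 ]
tray top [array([ 0.6143, -0.3198,  0.028 ]), array([ 0.6076, -0.462 ,  0.028 ]), array([ 0.3742, -0.4399,  0.028 ]), array([ 0.3834, -0.3011,  0.028 ])]
drop [0.7079 0.3344 0.09  ]
beak [0.4045 0.0972 0.055 ]
jar [ 0.4038 -0.1351  0.06  ]
mort [ 0.7218 -0.3291  0.05  ]
```

Stand: centre (0.514, 0.351), yaw 4.3°. Station: origin about (0.664, 0.0355), yaw about 6.8°. In the station frame the tablets are at about (44,114), (39,28), (50,-48) and (43,-124) mm, and the vials at (-28,54) and (-33,-44). I'm moving over the handle now.

Call:
send_rows --rows '[-46,-12,0,0,0,0,0,-46,-12,0,0,0,0,0,-46,-12,0,0,0,0,0,-46,-12,0,0,0,0,0,-46,-12,0,0,0,0,0,-46,-12,0,0,0,0,0,-46,-12,0,0,0,0,0,-46,-11,0,0,0,-0.162,0,-44,0,0,0,0,-0.162,0,0,0,0,0,0,0,0]' --squeeze 110

```text
t: 1.35
tool_pos: [0.5211, 0.3688, 0.2118]
orientation: [-0.001, -0.036, 0.999, -0.0]
wrist_force: [-0.7, 0.4, 0.2]
opening: 1.003
grip_force: 0.0
```

```bash
cat >> h.py <<'E'
SO=np.array([.664,.0355,0]);SY=np.radians(6.8)
def go(pos,yaw,lean=0,s=None):
    """shift (mm, current tool axes) and rotvec to reach TCP pos; frame yaw deg, lean deg"""
    s=s or state();r=rot(s)
    tgt=R.from_euler('z',yaw,degrees=True)*R.from_matrix(np.diag([-1.,1,-1]))*R.from_euler('y',-lean,degrees=True)
    print('tcp',np.round(s['tool_pos']*1e3,1),'t',round(s['t'],2),'shift',np.round(r.inv().apply(np.asarray(pos)-s['tool_pos'])*1e3,1),'rot',np.round((r.inv()*tgt).as_rotvec(),3),'F',np.round(s['wrist_force'],1),'grip',round(float(s['grip_force']),1),'open',round(float(s['opening']),3))
E
python3 - <<'E'
from h import *
snap('top','t2.png');snap('scene','s2.png')
go([.5145,.3512,.145],4.3)
t=cv2.imread('pics/t2.png')[180:270,130:230];s=cv2.imread('pics/s2.png')[50:180,300:420]
g=lambda i,f:cv2.resize(np.clip((i/255.)**.6*290,0,255).astype(np.uint8),None,fx=f,fy=f,interpolation=cv2.INTER_CUBIC)
a=g(t,3.2);b=g(s,3.7);o=np.zeros((490,780,3),np.uint8);o[:a.shape[0],:a.shape[1]]=a;o[:b.shape[0],325:325+b.shape[1]]=b;cv2.imwrite('pics/c.png',o)
E
```

```text
tcp [518.6 370.1 212.3] t 1.45 shift [  5.3 -18.5  67.3] rot [-0.    -0.002 -0.002] F [-0.6  0.7 -1.1] grip 0.0 open 0.997
```

View pics/c.png

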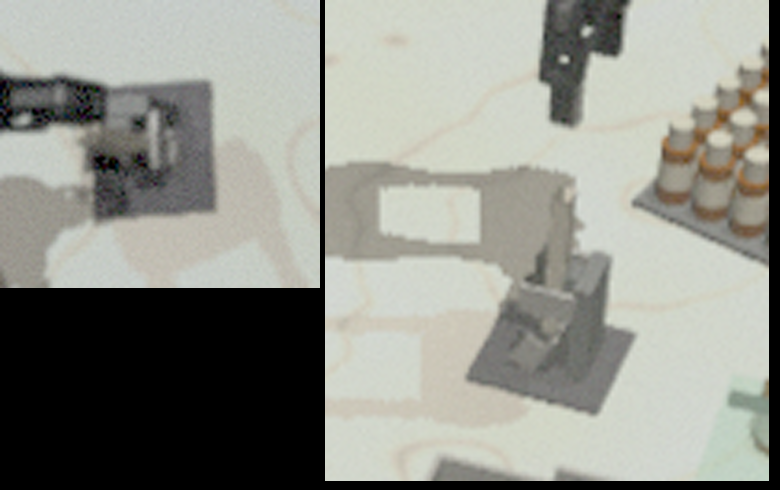

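The gripper is almost over the handle, which is upright in the clip. I'm centring and descending.

Call:
send_rows --rows '[2.7,-9,0,0,-0.001,-0.001,0,2.6,-9.5,0,0,-0.001,-0.001,0,0,0,16,0,0,0,0,0,0,17,0,0,0,0,0,0,16,0,0,0,0,0,0,16,0,0,0,0,0,0,0,0,0,0,0,0,0,0,0,0,0,0]'

```text
t: 2.45
tool_pos: [0.5157, 0.3516, 0.1485]
orientation: [0.001, -0.038, 0.999, 0.0]
wrist_force: [-0.4, 0.7, 0.5]
opening: 0.999
grip_force: 0.0
```

Run:
```python
from h import *
im=snap('scene','s3.png');go([.5145,.3512,.147],4.3)
g=lambda i,f:cv2.resize(np.clip((i/255.)**.6*290,0,255).astype(np.uint8),None,fx=f,fy=f,interpolation=cv2.INTER_CUBIC)
cv2.imwrite('pics/d.png',g(im[60:170,310:410],5))
```

```text
tcp [515.9 351.7 148.9] t 2.5 shift [ 1.4 -0.4  1.9] rot [0.001 0.003 0.001] F [ 0.2 -0.4  0.5] grip 0.0 open 1.001
```

View pics/d.png

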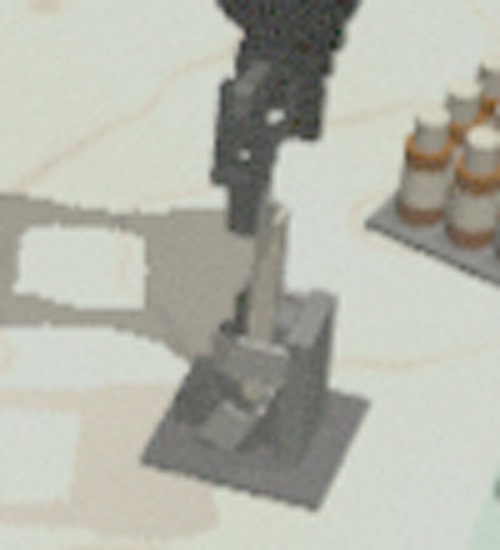

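The near finger is beside the handle's top, clear of the clip. I'm closing.

Call:
send_rows --rows '[1,0,0,0,0,0,0.5,0,0,0,0,0,0,1,0,0,0,0,0,0,1,0,0,0,0,0,0,1,0,0,0,0,0,0,1,0,0,0,0,0,0,1,0,0,0,0,0,0,1,0,0,0,0,0,0,1]' --squeeze 110

```text
t: 3.5
tool_pos: [0.5143, 0.3513, 0.1481]
orientation: [0.001, -0.038, 0.999, 0.0]
wrist_force: [-0.4, -0.3, -1.3]
opening: 0.001
grip_force: 0.0
```

```bash
python3 -c "
from h import *
go([.5145,.3512,.147],4.3);print(state()['ft_torque'])"
```

```text
tcp [514.3 351.3 148.1] t 3.5 shift [-0.2 -0.1  1.1] rot [-0.     0.002  0.001] F [-0.4 -0.3 -1.3] grip 0.0 open 0.001
[-0.00206495 -0.0152162   0.02813126]
```

Missed: the jaws are fully shut. I'm looking closely, with the TCP and fingertip projected into the picture.

Run:
```python
from h import *
s=snap('scene','s4.png');t=snap('top','t4.png')
for n in('scene','top'):print(n,[proj(n,p).round(1).tolist() for p in([.5143,.3513,.148],[.5143,.3513,.129],[.5143,.3513,.163],[.5143,.3513,.006])])
g=lambda i,f:cv2.resize(np.clip((i/255.)**.6*290,0,255).astype(np.uint8),None,fx=f,fy=f,interpolation=cv2.INTER_CUBIC)
a=g(s[60:160,320:400],5);b=g(t[195:255,130:206],5);o=np.zeros((500,790,3),np.uint8);o[:500,:400]=a;o[:300,405:785]=b;cv2.imwrite('pics/e.png',o)
```

```text
scene [[364.2, 106.6], [363.8, 112.2], [364.5, 102.2], [361.4, 145.5]]
top [[159.8, 222.7], [162.5, 223.3], [157.6, 222.3], [177.7, 226.5]]
```

View pics/e.png

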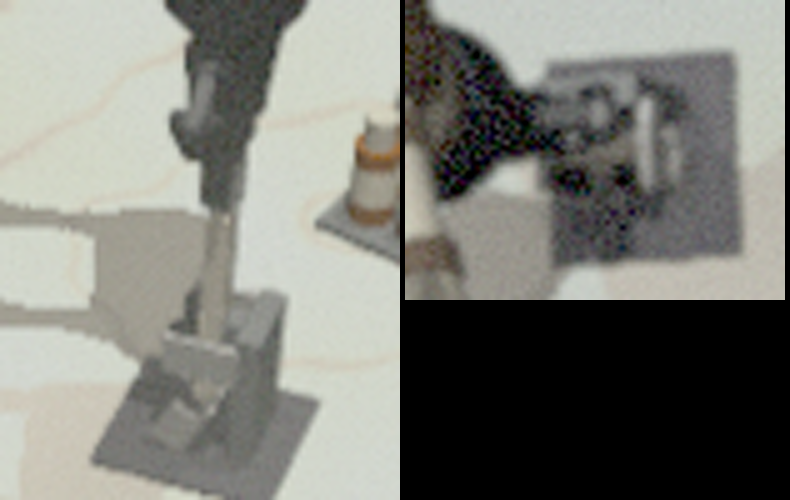

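The shut fingertips appear at about (364,102), level with the handle's top and not 19 mm below the TCP. The handle is undisturbed. I'm opening, going 16 mm lower and trying again.

Call:
send_rows --rows '[0,0,0,0,0,0,0,0,0,0,0,0,0,0,0,0,0,0,0,0,0,0,0,0,0,0,0,0,0,0,8,0,0,0,0,0,0,8,0,0,0,0,0,0,0,0,0,0,0]'

```text
t: 4.47
tool_pos: [0.5135, 0.351, 0.1306]
orientation: [-0.0, -0.038, 0.999, -0.0]
wrist_force: [0.2, 0.3, -0.2]
opening: 1.002
grip_force: 0.0
```

Call:
send_rows --rows '[0,0,0,0,0,0,1,0,0,0,0,0,0,1,0,0,0,0,0,0,1,0,0,0,0,0,0,1,0,0,0,0,0,0,1,0,0,0,0,0,0,1]' --squeeze 40

```text
t: 5.22
tool_pos: [0.5145, 0.3514, 0.1324]
orientation: [0.001, -0.038, 0.999, 0.0]
wrist_force: [0.3, 0.3, 1.2]
opening: 0.194
grip_force: 41.6
```

Run:
```python
from h import *
go([.5145,.3512,.147],4.3)
s=snap('scene','s5.png');t=snap('top','t5.png')
g=lambda i,f:cv2.resize(np.clip((i/255.)**.6*290,0,255).astype(np.uint8),None,fx=f,fy=f,interpolation=cv2.INTER_CUBIC)
a=g(s[60:160,320:400],5);b=g(t[195:255,130:206],5);o=np.zeros((500,790,3),np.uint8);o[:500,:400]=a;o[:300,405:785]=b;cv2.imwrite('pics/f.png',o)
```

```text
tcp [514.5 351.4 132.4] t 5.22 shift [ -0.   -0.2 -14.6] rot [0.    0.002 0.001] F [0.3 0.3 1.2] grip 41.6 open 0.194
```

Something is gripped now. I'll check how much the pads overlap the handle.

View pics/f.png

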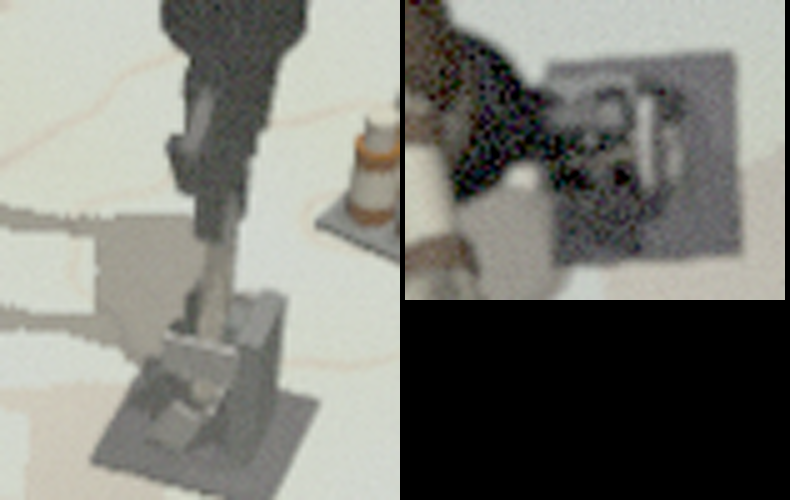

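The tips reach only about 5 mm onto the handle. The actual fingertips sit some 40 mm higher than the reported TCP implies, so I'm opening and going 30 mm lower.

Call:
send_rows --rows '[0,0,0,0,0,0,0,0,0,0,0,0,0,0,0,0,0,0,0,0,0,0,0,0,0,0,0,0,0,0,8,0,0,0,0,0,0,8,0,0,0,0,0,0,7,0,0,0,0,0,0,7,0,0,0,0,0,0,0,0,0,0,0]'

```text
t: 6.45
tool_pos: [0.5138, 0.3511, 0.1011]
orientation: [0.0, -0.038, 0.999, -0.0]
wrist_force: [-0.2, -0.8, 0.0]
opening: 1.0
grip_force: 0.0
```

Call:
send_rows --rows '[0,0,0,0,0,0,1,0,0,0,0,0,0,1,0,0,0,0,0,0,1,0,0,0,0,0,0,1,0,0,0,0,0,0,1,0,0,0,0,0,0,1]' --squeeze 110

```text
t: 7.2
tool_pos: [0.5146, 0.3515, 0.1025]
orientation: [0.001, -0.038, 0.999, 0.0]
wrist_force: [-0.8, -0.4, 2.7]
opening: 0.194
grip_force: 107.1
```

Run:
```python
from h import *
go([.5145,.3512,.102],4.3)
s=snap('scene','s6.png')
# dark (gripper) extent along the handle's image column band
g=cv2.cvtColor(s,cv2.COLOR_BGR2GRAY)
print(g[92:132:2,356:374:2])
for z in(.163,.14,.129,.11):print(z,proj('scene',[.5143,.336,z]).round(1),proj('scene',[.5143,.351,z]).round(1))
```

```text
tcp [514.6 351.5 102.5] t 7.2 shift [ 0.1 -0.3  0.5] rot [0.    0.002 0.001] F [-0.8 -0.4  2.7] grip 107.1 open 0.194
[[100  66  67  28  27  31  32  27  41]
 [ 74  67  63  28  29  27  31  31  85]
 [ 68  68  49  29  29  32  31  63 151]
 [ 58  59  40  35  35  29  32  61 149]
 [ 46  45  41  34  42  34  38 111 152]
 [ 35  39  28  36  43  33  52 152 152]
 [ 39  36  31  33  28  37  46 153 154]
 [ 36  37  36  28  32  44  63 150 153]
 [ 70  52  30  33  40  44  67 153 151]
 [ 94  63  35  31  45  52  74 153 153]
 [ 95  56  38  35  52  57 125 153 151]
 [ 93  51  34  34  53  81 153 154 154]
 [ 95  74  44  31  63  89 151 152 155]
 [ 89  45  57  63  65  62 107 121 101]
 [ 81  38  58  62  61  68  66  68  84]
 [ 84  37  58  62  72  70  79  77  82]
 [ 39  33  66  79  80  71  76  79  83]
 [ 35  38  67  81  68  50  76  82  82]
 [ 60  99  91  92  62  55  72  80  67]
 [ 65  67  71  76  94 101  50  51  43]]
0.163 [362.2 105.3] [364.4 102.3]
0.14 [361.8 112.1] [363.9 109. ]
0.129 [361.5 115.3] [363.7 112.2]
0.11 [361.2 120.7] [363.3 117.6]
```

Gripped at 107 N, with the fingertips at z≈0.125, well down the handle. I'm pulling out level along the stand's -x.

Call:
send_rows --rows '[4,0,0,0,0,0,1,4,0,0,0,0,0,1,4,0,0,0,0,0,1,5,0,0,0,0,0,1,8,0,0,0,0,0,1,10,0,0,0,0,0,1,12,0,0,0,0,0,1,13,0,0,0,0,0,1,0,0,0,0,0,0,1]'

```text
t: 8.38
tool_pos: [0.4514, 0.3461, 0.1001]
orientation: [-0.002, -0.039, 0.999, -0.001]
wrist_force: [-0.3, -0.8, -0.5]
opening: 0.195
grip_force: 107.3
```

Run:
```python
from h import *
go([.45,.3465,.102],4.3);print(state()['ft_torque'])
```

```text
tcp [451.4 346.1 100.1] t 8.38 shift [ 1.3  0.5 -1.9] rot [-0.002 -0.003  0.002] F [-0.3 -0.8 -0.5] grip 107.3 open 0.195
[-0.04175855 -0.06558917 -0.00938325]
```

Free of the clip. I'm lifting and leaning 26°.

Call:
send_rows --rows '[0,0,-25,0,0,0,1,0,0,-35,0,0,0,1,0,0,-35,0,0,0,1,0,0,-30,0,0,0,1,0,0,0,0,-0.151,-0.014,1,0,0,0,0,-0.151,-0.015,1,0,0,0,0,-0.151,-0.014,1,0,0,0,0,0,0,1,0,0,0,0,0,0,1]'

```text
t: 9.5
tool_pos: [0.4549, 0.3469, 0.2274]
orientation: [0.225, -0.058, 0.973, 0.009]
wrist_force: [1.0, 0.6, -1.1]
opening: 0.192
grip_force: 107.4
```

Run:
```python
from h import *
go([.45,.3465,.225],6.8,26)
s=snap('scene','s7.png');t=snap('top','t7.png')
st=state();p=st['tool_pos'];r=rot(st)
yx=r.apply([0,1,0])
def pts(L):  # scraper frame: x=-toolx, z=-toolz
    o=p+r.apply([0,0,L])
    f=lambda x,y,z:o+r.apply(np.array([-x,y,-z])/1e3)
    return [f(-8.7,0,1),f(0,0,27),f(0,0,115),f(-8.7,28,1),f(-8.7,-28,1)]
for nm,off in(('alongtool',0),('world',1)):
    for n,im,c in(('scene',s,0),('top',t,0)):
        P=pts(.0965 if not off else .1385)
        if off:P=[q+[0,0,.042] for q in P]
        print(nm,n,[proj(n,q).round(1).tolist() for q in P])
g=lambda i,f:cv2.resize(np.clip((i/255.)**.6*290,0,255).astype(np.uint8),None,fx=f,fy=f,interpolation=cv2.INTER_CUBIC)
c=proj('scene',pts(.0965)[1]).astype(int);d=proj('top',pts(.0965)[1]).astype(int);print(c,d)
o=np.zeros((500,790,3),np.uint8)
a=g(s[max(c[1]-50,0):c[1]+50,c[0]-40:c[0]+40],5);b=g(t[d[1]-50:d[1]+50,max(d[0]-38,0):d[0]+38],5);o[:a.shape[0],:400]=a;o[:b.shape[0],405:405+b.shape[1]]=b
cv2.imwrite('pics/g.png',o)
```

```text
tcp [454.9 346.9 227.4] t 9.5 shift [5.5 0.2 0. ] rot [-0.009 -0.001  0.003] F [ 1.   0.6 -1.1] grip 107.4 open 0.192
alongtool scene [[355.7, 107.2], [354.9, 98.8], [342.2, 71.2], [358.6, 101.4], [352.6, 113.1]]
alongtool top [[161.1, 233.5], [157.2, 234.5], [145.2, 251.5], [149.1, 234.8], [173.1, 232.2]]
world scene [[362.1, 107.4], [361.4, 99.0], [348.9, 71.2], [365.0, 101.5], [359.1, 113.4]]
world top [[160.1, 225.5], [156.1, 226.3], [144.0, 242.5], [148.1, 226.8], [172.2, 224.1]]
[354  98] [157 234]
```

View pics/g.png

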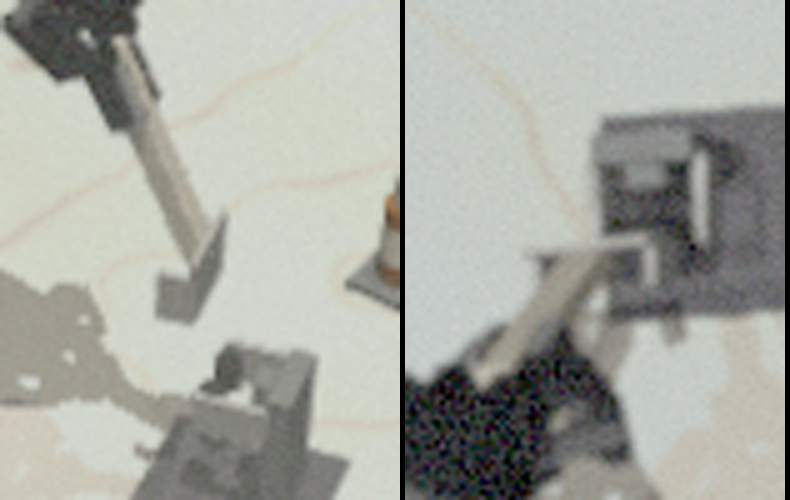

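The blade's position matches the prediction that the offset lies along the tool axis: handle foot at (354,99) in scene and (158,235) in top. The scraper origin is therefore 96.5 mm ahead of the reported TCP. I'll plan to tablet 1.

```bash
cat >> h.py <<'E'
Sr=R.from_euler('z',6.8,degrees=True)
def edge(s=None):
    s=s or state();r=rot(s)
    e=s['tool_pos']+r.apply([.0087,0,.0965-.001]);q=Sr.inv().apply(e-SO);q[2]-=.045;return q*1e3
def to(sx,sy,h):
    e=edge();d=Sr.apply(np.array([sx,sy,h])-e)
    s=state();r=rot(s);go(s['tool_pos']+d/1e3,6.8,26,s)
    print('edge',e.round(1))
E
python3 - <<'E'
from h import *
to(18,114,85)
E
```

```text
tcp [455.9 347.  228.2] t 9.6 shift [-133.8 -218.6   77.2] rot [-0.009  0.001  0.002] F [ 0.4 -0.1 -1. ] grip 107.4 open 0.193
edge [-135.6  333.1   93.6]
```

Call:
send_rows --rows '[-19,-31,11,-0.004,0,0,1,-19,-31,11,-0.005,0,0.001,1,-19,-31,11,0,0,0.001,1,-19,-31,11,0,0,0,1,-19,-31,11,0,0,0,1,-19,-31,11,0,0,0,1,-19,-32,11,0,0,0,1,0,0,0,0,0,0,1,0,0,0,0,0,0,1]'

```text
t: 10.72
tool_pos: [0.6331, 0.1483, 0.217]
orientation: [0.225, -0.058, 0.973, 0.013]
wrist_force: [-0.2, 0.3, -0.7]
opening: 0.197
grip_force: 107.7
```

Run:
```python
from h import *
to(18,114,16)
```

```text
tcp [633.1 148.3 217. ] t 10.72 shift [28.  -1.7 60.2] rot [-0.     0.001  0.001] F [-0.2  0.3 -0.7] grip 107.7 open 0.197
edge [ 16.8 115.7  82.4]
```

Call:
send_rows --rows '[9.3,-0.6,20,0,0,0,1,9.3,-0.6,20,0,0,0,1,9.4,-0.5,20,0,0,0,1,-12.6,0,6.1,0,0,0,1,-12.6,0,6.1,0,0,0,1,-12.6,0,6.1,0,0,0,1,-12.5,0,6.2,0,0,0,1,0,0,0,0,0,0,1,3,0,6.3,0,0,0,1,2.5,0,5,0,0,0,1]'

```text
t: 11.98
tool_pos: [0.6886, 0.154, 0.1372]
orientation: [0.224, -0.059, 0.973, 0.013]
wrist_force: [-0.3, -0.1, -2.2]
opening: 0.195
grip_force: 107.7
```

Run:
```python
from h import *
to(-68,114,2.5)
```

```text
tcp [688.6 154.  137.2] t 11.97 shift [126.3  -0.5 -61.5] rot [ 0.    -0.     0.002] F [-0.3 -0.1 -2.2] grip 107.7 open 0.195
edge [ 72.5 114.7   2.6]
```

Behind tablet 1, 2.6 mm above the deck. I'm pulling.

Call:
send_rows --rows '[8,0,-3.9,0,0,0,1,12,0,-5.8,0,0,0,1,15,0,-7.3,0,0,0,1,16,0,-7.8,0,0,0,1,16,0,-7.8,0,0,0,1,16,0,-7.8,0,0,0,1,16,0,-7.8,0,0,0,1,15,0,-7.3,0,0,0,1,13,0,-6.3,0,0,0,1,0,0,0,0,0,0,1]'

```text
t: 13.22
tool_pos: [0.5482, 0.1368, 0.1377]
orientation: [0.225, -0.058, 0.973, 0.013]
wrist_force: [-0.2, 0.0, -0.7]
opening: 0.192
grip_force: 107.7
```

Run:
```python
from h import *
t=snap('top','t8.png')
to(18,28.3,80)
```

```text
tcp [549.  136.8 138. ] t 13.28 shift [-110.8  -86.   -30.9] rot [-0.     0.002  0.001] F [ 0.8 -0.4 -1. ] grip 107.7 open 0.198
edge [-68.  114.1   3.4]
```

Call:
send_rows --rows '[-11,0,-23,0,0,0,1,-11,0,-23,0,0,0,1,-11.5,0,-22.6,0,0,0,1,-19.3,-21.5,9.4,0,0,0,1,-19.3,-21.5,9.4,0,0,0,1,-19.3,-21.5,9.4,0,0,0,1,-19.3,-21.5,9.5,0,0.001,0.001,1,0,0,0,0,0,0,1]'

```text
t: 14.28
tool_pos: [0.6464, 0.0602, 0.2145]
orientation: [0.225, -0.057, 0.973, 0.013]
wrist_force: [0.2, 0.3, -1.3]
opening: 0.195
grip_force: 107.7
```

Run:
```python
from h import *
a=cv2.imread('pics/top1.png').astype(float).mean(2);t=snap('top','t9.png');b=t.astype(float).mean(2)
# white disc search: tablets vs initial, sample patches
for sx,sy,n in((44,114,'T1'),(39,28,'T2'),(50,-48,'T3'),(43,-124,'T4'),(-100,114,'trough1')):
    u,v=proj('top',Sr.apply(np.array([sx,sy,56 if n!='trough1' else 16])/1e3)+SO);u=int(round(u));v=int(round(v))
    print(n,u,v);print(a[v-5:v+8:2,u-6:u+7:2].astype(int));print(b[v-5:v+8:2,u-6:u+7:2].astype(int))
to(18,28.3,16)
```

```text
T1 252 156
[[ 50  50  57  55  52  48  43]
 [ 42  53  59  60  62  42  47]
 [ 46  61  60  63  61  57  48]
 [ 52  51  58  57  65  60  42]
 [ 46  56  86  97  87  57  56]
 [ 90  84  77  79  77 104 112]
 [122 112 107 105 109 117 114]]
[[ 42  50  45  50  51  47  43]
 [ 38  49  43  45  48  46  48]
 [ 48  47  43  43  48  46  45]
 [ 48  48  49  51  46  43  46]
 [ 45  46  52  58  60  60  69]
 [ 93  90  94  89 101 118 113]
 [121 117 121 119 115 121 119]]
T2 285 154
[[ 42  48  53  54  53  45  46]
 [ 44  51  56  57  57  53  48]
 [ 44  60  57  57  62  57  48]
 [ 48  62  75  84  97 101  60]
 [ 62  87 119 126 129 109  86]
 [109  91  90 100  92  94 117]
 [122 119 100 101 114 117 123]]
[[ 47  54  58  58  61  57  63]
 [ 83  98  98 103 109  96 103]
 [ 81  98 100  91  84  51  38]
 [ 33  80  85  84  79  62  43]
 [ 61  81  84  87  81  92  85]
 [ 91  84  84  89  75  69 108]
 [ 64  64  71  67  55  60  61]]
T3 314 147
[[41 43 44 49 51 41 48]
 [46 51 55 59 61 53 45]
 [42 50 56 53 62 50 43]
 [45 56 59 59 60 53 40]
 [44 54 62 57 60 53 46]
 [51 46 50 55 55 50 54]
 [61 65 69 63 83 91 94]]
[[55 48 52 55 53 50 50]
 [
[... 486 characters left out ...]
  63 104]
 [ 51  59  87  96  91  92 126]
 [102  96  72  87 108 128 132]
 [129 127 122 126 128 129 133]]
trough1 259 213
[[117 119 119 119 119 119 123]
 [117 122 120 115 119 117 121]
 [116 118 119 121 117 115 114]
 [122 120 114 118 119 121 119]
 [119 120 122 118 120 116 119]
 [119 118 119 117 118 122 118]
 [119 119 122 122 122 119 121]]
[[133 135 100  59 121 138 133]
 [133 132  95  65 126 133 132]
 [130 119  80  91 130 136 129]
 [129 116  68  98 128 130 128]
 [125 101  68 110 127 126 130]
 [120  96  66 111 126 126 126]
 [110  81  73 117 115 121 118]]
tcp [645.4  61.2 214.1] t 14.32 shift [28.3  0.6 56.8] rot [-0.    -0.    -0.001] F [ 0.4  0.2 -1.5] grip 107.7 open 0.198
edge [18.5 27.7 79.4]
```

Tablet 1 has gone from its place. Tablet 2 next.

Call:
send_rows --rows '[9.4,0.2,19,0,0,0,1,9.4,0.2,19,0,0,0,1,9.4,0.2,19,0,0,0,1,-12.6,0,6.1,0,0,0,1,-12.6,0,6.1,0,0,0,1,-12.6,0,6.1,0,0,0,1,-12,0,5.8,0,0,0,1,0,0,0,0,0,0,1,3,0,6.3,0,0,0,1,2.8,0,6,0,0,0,1]'

```text
t: 15.58
tool_pos: [0.6987, 0.0691, 0.1364]
orientation: [0.224, -0.058, 0.973, 0.013]
wrist_force: [0.3, 0.7, -1.3]
opening: 0.195
grip_force: 107.7
```

Run:
```python
from h import *
to(45,28,2.5);to(10,5.3,2.5);to(-68,5.3,2.5)
```

```text
tcp [698.7  69.1 136.4] t 15.57 shift [ 24.3  -1.3 -12.6] rot [ 0.    -0.001  0.001] F [ 0.3  0.7 -1.3] grip 107.7 open 0.195
edge [72.4 29.3  1.8]
tcp [698.7  69.1 136.4] t 15.57 shift [ 55.8 -23.9 -28. ] rot [ 0.    -0.001  0.001] F [ 0.3  0.7 -1.3] grip 107.7 open 0.195
edge [72.4 29.3  1.8]
tcp [698.7  69.1 136.4] t 15.57 shift [125.9 -23.9 -62.1] rot [ 0.    -0.001  0.001] F [ 0.3  0.7 -1.3] grip 107.7 open 0.195
edge [72.4 29.3  1.8]
```

Call:
send_rows --rows '[10,0,-5,0,0,0,1,14,0,-7,0,0,0,1,8,-6,-3.9,0,0,0,1,8,-6,-3.9,0,0,0,1,7,-6,-3.4,0,0,0,1,5,-6,-2.4,0,0,0,1,0,0,0,0,0,0,1]'

```text
t: 16.45
tool_pos: [0.6447, 0.0375, 0.1376]
orientation: [0.225, -0.058, 0.973, 0.013]
wrist_force: [0.2, 0.4, -1.0]
opening: 0.195
grip_force: 107.7
```

Run:
```python
from h import *
to(-68,5.3,2.5)
```

```text
tcp [644.7  37.5 137.6] t 16.45 shift [ 74.9   1.1 -36. ] rot [-0.001  0.    -0.   ] F [ 0.2  0.4 -1. ] grip 107.7 open 0.195
edge [15.1  4.2  3. ]
```

Call:
send_rows --rows '[9,1.1,-4.4,0,0,0,1,11,0,-5.3,0,0,0,1,11,0,-5.3,0,0,0,1,11,0,-5.3,0,0,0,1,11,0,-5.3,0,0,0,1,11,0,-5.3,0,0,0,1,11,0,-5.1,0,0,0,1,0,0,0,0,0,0,1]'

```text
t: 17.45
tool_pos: [0.5613, 0.0293, 0.1369]
orientation: [0.225, -0.058, 0.973, 0.013]
wrist_force: [-0.1, 0.3, -1.6]
opening: 0.192
grip_force: 107.7
```

Call:
send_rows --rows '[-11,0,-23,0,0,0,1,-11,0,-23,0,0,0,1,-11.5,0,-22.6,0,0,0,1,0,0,0,0,0,0,1]'

```text
t: 17.95
tool_pos: [0.564, 0.0289, 0.2163]
orientation: [0.227, -0.058, 0.972, 0.012]
wrist_force: [0.3, -0.1, -2.2]
opening: 0.195
grip_force: 107.7
```

Run:
```python
from h import *
to(20,-47.6,80)
s0=cv2.imread('pics/scene1.png').astype(int);s=snap('scene','s10.png').astype(int)
# vials unmoved in the scene view?  orange-ness patch centroid
for c in((362,205),(348,234)):
    for im in(s0,s):
        p=im[c[1]-14:c[1]+14,c[0]-12:c[0]+12];m=(p[...,2]-p[...,0])>35
        print(c,m.sum(),np.argwhere(m).mean(0).round(1) if m.any() else None)
```

```text
tcp [564.   28.9 216.3] t 17.95 shift [-75.8 -52.7  39.6] rot [-0.002  0.005  0.001] F [ 0.3 -0.1 -2.2] grip 107.7 open 0.195
edge [-65.5   5.1  81.8]
(362, 205) 41 [13.6 11.4]
(362, 205) 43 [13.5 11.4]
(348, 234) 44 [14.  12.2]
(348, 234) 49 [13.8 12.1]
```

Vials unmoved. Tablet 3.

Call:
send_rows --rows '[-19,-13.2,9.9,0,0.002,0,1,-19,-13.2,9.9,-0.002,0.002,0,1,-19,-13.2,9.9,0,0,0,1,-19,-13.2,9.9,0,0,0,1,0,0,0,0,0,0,1]'

```text
t: 18.62
tool_pos: [0.6533, -0.0133, 0.2083]
orientation: [0.221, -0.058, 0.973, 0.015]
wrist_force: [-0.4, 0.4, -1.0]
opening: 0.195
grip_force: 107.7
```

Run:
```python
from h import *
to(20,-47.6,16)
```

```text
tcp [653.3 -13.3 208.3] t 18.62 shift [22.2 -0.8 53.1] rot [ 0.003 -0.007 -0.001] F [-0.4  0.4 -1. ] grip 107.7 open 0.195
edge [ 17.  -46.9  73.4]
```

Call:
send_rows --rows '[7.6,-0.3,18,0,-0.002,0,1,7.6,-0.3,18,0,-0.002,0,1,7.6,-0.2,18,0,0,0,1,-12.8,0,6.2,0,0,0,1,-12.8,0,6.2,0,0,0,1,-12.8,0,6.2,0,0,0,1,-12.8,0,6.2,0,0,0,1,0,0,0,0,0,0,1]'

```text
t: 19.62
tool_pos: [0.7123, -0.0057, 0.1511]
orientation: [0.224, -0.058, 0.973, 0.015]
wrist_force: [-0.9, 0.9, -1.5]
opening: 0.191
grip_force: 107.7
```

Run:
```python
from h import *
to(77,-47.6,2.5)
```

```text
tcp [712.3  -5.7 151.1] t 19.62 shift [ 6.1 -1.3 12.5] rot [ 0.003 -0.002  0.001] F [-0.9  0.9 -1.5] grip 107.7 open 0.191
edge [ 77.  -46.4  16.4]
```

Call:
send_rows --rows '[3,-0.5,6.3,0,0,0,1,3,-0.5,6,0,0,0,1,8,0,-3.9,0,0,0,1,14.5,0,-7.1,0,0,0,1,4,5,-2,0,0,0,1,4,7,-2,0,0,0,1,4,7,-2,0,0,0,1,4,7,-2,0,0,0,1,4,7,-2,0,0,0,1,4,7,-2,0,0,0,1]'

```text
t: 20.88
tool_pos: [0.6566, 0.0267, 0.1391]
orientation: [0.225, -0.058, 0.973, 0.014]
wrist_force: [-0.2, 0.8, -0.6]
opening: 0.192
grip_force: 107.7
```

Run:
```python
from h import *
to(14,5.3,2.5)
```

```text
tcp [656.6  26.7 139.1] t 20.88 shift [11.3 13.  -3.3] rot [0.002 0.    0.001] F [-0.2  0.8 -0.6] grip 107.7 open 0.192
edge [25.6 -7.7  4.4]
```

Call:
send_rows --rows '[5,6,-1.5,0,0,0,1,5,7,-1.3,0,0,0,1,0,0,0,0,0,0,1]'

```text
t: 21.25
tool_pos: [0.6446, 0.0385, 0.1369]
orientation: [0.224, -0.058, 0.973, 0.014]
wrist_force: [0.1, 0.0, -1.3]
opening: 0.196
grip_force: 107.7
```

Run:
```python
from h import *
to(-68,5.3,2.5)
```

```text
tcp [644.6  38.5 136.9] t 21.25 shift [ 74.5  -0.  -36.6] rot [ 0.002 -0.001  0.001] F [ 0.1  0.  -1.3] grip 107.7 open 0.196
edge [15.   5.5  2.2]
```

Call:
send_rows --rows '[9,0,-4.4,0,0,0,1,11,0,-5.4,0,0,0,1,11,0,-5.4,0,0,0,1,11,0,-5.4,0,0,0,1,11,0,-5.4,0,0,0,1,11,0,-5.4,0,0,0,1,11,0,-5.2,0,0,0,1,0,0,0,0,0,0,1]'

```text
t: 22.25
tool_pos: [0.5616, 0.0278, 0.1372]
orientation: [0.224, -0.058, 0.973, 0.014]
wrist_force: [-0.0, 0.4, -1.8]
opening: 0.19
grip_force: 107.7
```

Call:
send_rows --rows '[-11,0,-23,0,0,0,1,-11,0,-23,0,0,0,1,-11.5,0,-22.6,0,0,0,1,0,0,0,0,0,0,1]'

```text
t: 22.75
tool_pos: [0.5643, 0.0273, 0.2165]
orientation: [0.227, -0.058, 0.972, 0.013]
wrist_force: [0.2, -0.1, -1.1]
opening: 0.191
grip_force: 107.7
```

Run:
```python
from h import *
to(18,-123.7,80)
s=snap('top','t11.png')
```

```text
tcp [564.3  27.3 216.5] t 22.75 shift [ -73.7 -127.5   38.8] rot [0.    0.005 0.001] F [ 0.2 -0.1 -1.1] grip 107.7 open 0.191
edge [-65.5   3.7  82.1]
```

Call:
send_rows --rows '[-15,-25.5,7.7,0,0,0,1,-15,-25.5,7.7,0,0,0,1,-15,-25.5,7.7,0,0,0,1,-15,-25.5,7.7,0,0,0,1,-15,-25.5,7.7,0,0,0,1,0,0,0,0,0,0,1,0,0,0,0,0,0,1]'

```text
t: 23.68
tool_pos: [0.6603, -0.088, 0.2098]
orientation: [0.223, -0.058, 0.973, 0.015]
wrist_force: [-0.9, -0.0, -1.5]
opening: 0.193
grip_force: 107.8
```

Run:
```python
from h import *
to(18,-123.7,16)
```

```text
tcp [660.3 -88.  209.8] t 23.68 shift [23.5 -2.1 54.2] rot [ 0.004 -0.003 -0.   ] F [-0.9 -0.  -1.5] grip 107.8 open 0.193
edge [  15.5 -121.8   75.1]
```

Call:
send_rows --rows '[7.8,-0.7,18,0,-0.001,0,1,7.8,-0.7,18,0,0,0,1,7.8,-0.7,18,0,0,0,1,-12.6,0,6.1,0,0,0,1,-12.6,0,6.1,0,0,0,1,-12.6,0,6.1,0,0,0,1,-12.6,0,6.1,0,0,0,1,0,0,0,0,0,0,1,3,0,6.3,0,0,0,1,2.8,0,6,0,0,0,1]'

```text
t: 24.92
tool_pos: [0.7192, -0.0836, 0.1384]
orientation: [0.224, -0.058, 0.973, 0.014]
wrist_force: [0.3, 0.4, -0.6]
opening: 0.19
grip_force: 107.9
```

Run:
```python
from h import *
to(-68,-123.7,2.5)
```

```text
tcp [719.2 -83.6 138.4] t 24.93 shift [128.9   1.  -61.4] rot [0.002 0.    0.   ] F [ 0.3  0.4 -0.6] grip 107.9 open 0.19
edge [  74.8 -124.5    3.8]
```

Call:
send_rows --rows '[8,0,-3.5,0,0,0,1,12,0,-5.5,0,0,0,1,15,0,-7.3,0,0,0,1,16,0,-7.8,0,0,0,1,16,0,-7.8,0,0,0,1,16,0,-7.8,0,0,0,1,16,0,-7.8,0,0,0,1,16,0,-7.3,0,0,0,1,14,0,-6.6,0,0,0,1,0,0,0,0,0,0,1]'

```text
t: 26.18
tool_pos: [0.5772, -0.1009, 0.1381]
orientation: [0.225, -0.058, 0.973, 0.014]
wrist_force: [0.6, 0.3, -0.2]
opening: 0.196
grip_force: 107.9
```

Call:
send_rows --rows '[-11,0,-23,0,0,0,1,-11,0,-23,0,0,0,1,-12,0,-23,0,0,0,1,0,0,0,0,0,0,1]'

```text
t: 26.68
tool_pos: [0.5802, -0.1017, 0.218]
orientation: [0.228, -0.059, 0.972, 0.013]
wrist_force: [0.1, 0.2, -1.8]
opening: 0.194
grip_force: 107.9
```

Run:
```python
from h import *
t=snap('top','t12.png');print(edge().round(1))
a=cv2.imread('pics/top1.png').astype(float).mean(2);b=t.astype(float).mean(2)
for sx,sy,n in((44,114,'T1'),(39,28,'T2'),(50,-48,'T3'),(43,-124,'T4')):
    u,v=proj('top',Sr.apply(np.array([sx,sy,56])/1e3)+SO);u=int(round(u));v=int(round(v))
    print(n,a[v-5:v+4,u-4:u+5].mean().round(1),b[v-5:v+4,u-4:u+5].mean().round(1))
# signed difference blobs in the station area
d=cv2.GaussianBlur(b-a,(0,0),1)[100:240,210:380]
n,l,st,c=cv2.connectedComponentsWithStats((np.abs(d)>14).astype(np.uint8))
for i in range(1,n):
    if st[i,4]>12:
        px=c[i]+[210,100];print(px.round(0),st[i,4],'deck/trough station mm',*[(Sr.inv().apply(unproj('top',px,z)-SO)[:2]*1e3).round(0) for z in(.05,.016)],'d',d[l==i].mean().round())
s=np.array(cv2.imread('pics/scene1.png')).astype(int);s2=snap('scene','s12.png')
```

```text
[ -66.3 -125.5   81.2]
T1 60.5 50.5
T2 72.2 54.8
T3 55.2 49.7
T4 63.0 53.5
[342. 153.] 23 deck/trough station mm [  29. -119.] [  37. -122.] d 23.0
[286. 155.] 34 deck/trough station mm [38. 27.] [45. 28.] d -28.0
[252. 158.] 13 deck/trough station mm [ 40. 114.] [ 48. 118.] d -19.0
[285. 160.] 29 deck/trough station mm [26. 30.] [33. 31.] d 21.0
[362. 185.] 64 deck/trough station mm [ -60. -160.] [ -56. -165.] d 23.0
[353. 183.] 99 deck/trough station mm [ -52. -136.] [ -47. -140.] d -31.0
[343. 188.] 16 deck/trough station mm [ -64. -111.] [ -60. -114.] d 26.0
[349. 217.] 2483 deck/trough station mm [-140. -116.] [-138. -120.] d -71.0
[301. 208.] 34 deck/trough station mm [-102.    3.] [-99.   3.] d -24.0
[295. 208.] 23 deck/trough station mm [-101.   18.] [-97.  19.] d 17.0
[259. 212.] 49 deck/trough station mm [-102.  110.] [-98. 114.] d 20.0
```

All four tablets have left the deck, and bright blobs show in the trough. Now to the tray: centre about (0.495, -0.381), yaw about -5°. I'll tilt to 45° above it, then let the handle swivel down in a loosened grip.

```bash
cat >> h.py <<'E'
TC=np.array([.4949,-.3807,0]);Tr=R.from_euler('z',-5,degrees=True)
def tray(px,th,lift,phi=None):
    a=np.radians(th);f=26.75*np.cos(a)-86.7*np.sin(a);z=26.75*np.sin(a)+86.7*np.cos(a)
    return TC+Tr.apply(np.array([px+f,0,0])/1e3)+[0,0,(4+lift+z)/1e3]
E
python3 - <<'E'
from h import *
s=state();print(s['qpos'].round(3))
go(tray(85,45,70),-5,45,s)
E
```

```text
[-0.532 -0.141  1.962  0.329  0.977 -2.36 ]
tcp [ 578.2 -100.7  214.2] t 26.77 shift [  93.1 -276.9   20.7] rot [ 0.122 -0.33   0.169] F [-0.7  0.3 -2.1] grip 107.9 open 0.193
```

Call:
send_rows --rows '[11.6,-34.6,2.6,0,0,0,1,11.6,-34.6,2.6,0,0,0,1,11.6,-34.6,2.6,0,0,0,1,11.6,-34.6,2.6,0,0,0,1,11.6,-34.6,2.6,0,0,0,1,11.6,-34.6,2.6,0,0,0,1,11.7,-34.6,2.6,0,0,0,1,11.7,-34.7,2.6,0,0,0,1,0,0,0,0,0,0,1]'

```text
t: 27.9
tool_pos: [0.5362, -0.3859, 0.152]
orientation: [0.224, -0.056, 0.973, 0.015]
wrist_force: [0.2, -0.1, -1.0]
opening: 0.195
grip_force: 108.1
```

Run:
```python
from h import *
s=state();print(s['qpos'].round(3))
go(tray(85,45,70),-5,45,s)
t=snap('top','t13.png')
```

```text
[-1.009  0.223  1.716  0.474  1.052 -2.903]
tcp [ 536.2 -385.9  152. ] t 27.9 shift [-2.2  1.3 -1.4] rot [ 0.123 -0.332  0.164] F [ 0.2 -0.1 -1. ] grip 108.1 open 0.195
```

Call:
send_rows --rows '[0,0,0,0.031,-0.083,0.041,1,0,0,0,0.031,-0.083,0.041,1,0,0,0,0.031,-0.083,0.041,1,0,0,0,0.031,-0.083,0.041,1,0,0,0,0,0,0,1]'

```text
t: 28.58
tool_pos: [0.5551, -0.3741, 0.175]
orientation: [0.36, 0.055, 0.931, -0.017]
wrist_force: [0.5, 0.4, -0.9]
opening: 0.192
grip_force: 108.2
```

Run:
```python
from h import *
s=state();print(s['qpos'].round(3))
go(tray(85,45,6),-5,45,s);go(tray(85,60,6),-5,60,s)
```

```text
[-1.051  0.067  1.952  0.831  0.829 -2.994]
tcp [ 555.1 -374.1  175. ] t 28.57 shift [ 69.  -13.   51.7] rot [-0.013 -0.049 -0.025] F [ 0.5  0.4 -0.9] grip 108.2 open 0.192
tcp [ 555.1 -374.1  175. ] t 28.57 shift [ 92.5 -13.6  48.9] rot [-0.017 -0.311 -0.024] F [ 0.5  0.4 -0.9] grip 108.2 open 0.192
```

Joint 6 is near its limit, so I'll use a heading closer to radial: yaw -22°, a diagonal inside the tray.

```bash
sed -i 's/degrees=True)\ndef tray/&/; s/Tr=R.from_euler(.z.,-5,/Tr=R.from_euler("z",-22,/' h.py
python3 - <<'E'
from h import *
s=state()
go(tray(75,42,50),-22,42,s)
E
```

```text
tcp [ 555.1 -374.1  175. ] t 28.57 shift [ 43.2 -23.6  12.7] rot [0.186 0.002 0.194] F [ 0.5  0.4 -0.9] grip 108.2 open 0.192
```

Call:
send_rows --rows '[0,0,0,0.062,0,0.065,1,0,0,0,0.062,0,0.065,1,0,0,0,0.062,0,0.065,1,0,0,0,0,0,0,1]'

```text
t: 29.08
tool_pos: [0.5558, -0.3749, 0.1756]
orientation: [0.353, 0.177, 0.916, -0.069]
wrist_force: [-0.5, -0.1, -2.1]
opening: 0.196
grip_force: 108.1
```

Run:
```python
from h import *
s=state();print(s['qpos'].round(3))
go(tray(75,42,50),-22,42,s);go(tray(75,42,4),-22,42,s)
```

```text
[-0.956 -0.007  2.026  0.71   0.592 -2.637]
tcp [ 555.8 -374.9  175.6] t 29.07 shift [ 39.4 -28.2  17.4] rot [0.001 0.003 0.002] F [-0.5 -0.1 -2.1] grip 108.1 open 0.196
tcp [ 555.8 -374.9  175.6] t 29.07 shift [ 70.2 -28.1  51.5] rot [0.001 0.003 0.002] F [-0.5 -0.1 -2.1] grip 108.1 open 0.196
```

Good; now translating over the target.

Call:
send_rows --rows '[13,-9.4,5.8,0,0,0,1,13,-9.4,5.8,0,0,0,1,13,-9.4,5.8,0,0,0,1,0,0,0,0,0,0,1]'

```text
t: 29.58
tool_pos: [0.5279, -0.3963, 0.1356]
orientation: [0.353, 0.179, 0.916, -0.068]
wrist_force: [0.2, -0.5, -1.3]
opening: 0.196
grip_force: 108.2
```

Run:
```python
from h import *
s=state();print(s['qpos'].round(3))
go(tray(75,42,4),-22,42,s)
s=snap('scene','s14.png');t=snap('top','t14.png')
g=lambda i,f:cv2.resize(np.clip((i/255.)**.6*290,0,255).astype(np.uint8),None,fx=f,fy=f,interpolation=cv2.INTER_CUBIC)
o=np.zeros((590,790,3),np.uint8)
a=g(s[180:400,130:440],2.5)[:550,:790]
b=g(t[100:300,210:500],2.7)
cv2.imwrite('pics/s14c.png',a);cv2.imwrite('pics/t14c.png',b)
```

```text
[-1.034  0.044  2.067  0.842  0.574 -2.837]
tcp [ 527.9 -396.3  135.6] t 29.57 shift [30.1  2.  33.9] rot [-0.001  0.002 -0.002] F [ 0.2 -0.5 -1.3] grip 108.2 open 0.196
```

Call:
send_rows --rows '[0,0,0,0.06,0,0.067,1,0,0,0,0,0,0,1]'

```text
t: 29.92
tool_pos: [0.5298, -0.3953, 0.1379]
orientation: [0.351, 0.218, 0.907, -0.085]
wrist_force: [0.7, 0.0, -0.9]
opening: 0.194
grip_force: 108.1
```

```bash
sed -i 's/"z",-22,/"z",-27,/' h.py
python3 - <<'E'
from h import *
s=state();print(s['qpos'].round(3))
go(tray(75,42,2),-27,42,s)
E
```

```text
[-0.993  0.025  2.082  0.781  0.495 -2.689]
tcp [ 529.8 -395.3  137.9] t 29.93 shift [33.9 -2.8 36.1] rot [-0.001  0.005 -0.001] F [ 0.7  0.  -0.9] grip 108.1 open 0.194
```

Call:
send_rows --rows '[7,-0.7,7.5,0,0,0,1,7,-0.7,7.5,0,0,0,1,7,-0.7,7.5,0,0,0,1,6,-0.7,6,0,0,0,1,4,0,4,0,0,0,1,0,0,0,0,0,0,1]'

```text
t: 30.68
tool_pos: [0.5266, -0.3981, 0.092]
orientation: [0.35, 0.22, 0.907, -0.085]
wrist_force: [-0.0, -0.4, -1.9]
opening: 0.192
grip_force: 108.1
```

Run:
```python
from h import *
s=state();print(s['qpos'].round(3))
go(tray(75,42,0),-27,42,s)
def grasp(th):  # rep TCP when handle at th, gripper fixed at 42
    a=np.radians(th);b=np.radians(42)
    f=26.75*np.cos(a)-128.7*np.sin(a)+42*np.sin(b);z=26.75*np.sin(a)+128.7*np.cos(a)-42*np.cos(b)
    return TC+Tr.apply(np.array([75+f,0,0])/1e3)+[0,0,(4+z)/1e3]
for th in(42,50,60,70,80,88):go(grasp(th),-27,42,s)
```

```text
[-1.002  0.115  2.099  0.946  0.43  -2.877]
tcp [ 526.6 -398.1   92. ] t 30.68 shift [3.3 1.1 4.7] rot [-0.002  0.004 -0.004] F [-0.  -0.4 -1.9] grip 108.1 open 0.192
tcp [ 526.6 -398.1   92. ] t 30.68 shift [3.3 1.1 4.7] rot [-0.002  0.004 -0.004] F [-0.  -0.4 -1.9] grip 108.1 open 0.192
tcp [ 526.6 -398.1   92. ] t 30.68 shift [21.4  1.   2.2] rot [-0.002  0.004 -0.004] F [-0.  -0.4 -1.9] grip 108.1 open 0.192
tcp [ 526.6 -398.1   92. ] t 30.68 shift [44.3  0.9  2.6] rot [-0.002  0.004 -0.004] F [-0.  -0.4 -1.9] grip 108.1 open 0.192
tcp [ 526.6 -398.1   92. ] t 30.68 shift [66.8  0.9  6.9] rot [-0.002  0.004 -0.004] F [-0.  -0.4 -1.9] grip 108.1 open 0.192
tcp [ 526.6 -398.1   92. ] t 30.68 shift [88.2  0.8 15.2] rot [-0.002  0.004 -0.004] F [-0.  -0.4 -1.9] grip 108.1 open 0.192
tcp [ 526.6 -398.1   92. ] t 30.68 shift [104.1   0.8  24.3] rot [-0.002  0.004 -0.004] F [-0.  -0.4 -1.9] grip 108.1 open 0.192
```

Blade foot about 5 mm above the tray floor. I'll plan the swivel arc, with the gripper turning steeper as the handle goes down.

Run:
```python
from h import *
def g(th,phi):
    a=np.radians(th);b=np.radians(phi)
    return np.array([26.75*np.cos(a)-128.7*np.sin(a)+42*np.sin(b),0,26.75*np.sin(a)+128.7*np.cos(a)-42*np.cos(b)])
T=np.linspace(42,88,10);P=np.linspace(42,22,10)
for i in range(9):
    d=g(T[i+1],P[i+1])-g(T[i],P[i]);b=np.radians(P[i])
    print(np.round([-d[0]*np.cos(b)-d[2]*np.sin(b), d[0]*np.sin(b)-d[2]*np.cos(b)],1),end=' ')
print(np.radians(20/9),g(88,22))
```

```text
[13.2 -1.9] [13.3 -0.4] [13.3  1.1] [13.1  2.6] [12.6  4. ] [12.   5.4] [11.3  6.7] [10.3  7.8] [9.2 8.9] 0.03878509448876288 [-111.95456098    0.           -7.71645204]
```

Call:
send_rows --rows '[1.6,0.5,2.3,0,0,0,1,1.6,0.5,2.2,0,0,0,1,0,0,0,0,0,0,1,0,0,0,0,0,0,1,0,0,0,0,0,0,1]' --squeeze 30

```text
t: 31.3
tool_pos: [0.5277, -0.3976, 0.0869]
orientation: [0.35, 0.22, 0.906, -0.085]
wrist_force: [-0.2, -0.1, -1.0]
opening: 0.196
grip_force: 108.1
```

Call:
send_rows --rows '[1,0,1.1,0,0,0,0.95,1,0,1.1,0,0,0,0.95,0,0,0,0,0,0,0.95]' --squeeze 30

```text
t: 31.68
tool_pos: [0.5283, -0.3985, 0.0853]
orientation: [0.351, 0.22, 0.906, -0.086]
wrist_force: [-1.4, 1.6, 5.3]
opening: 0.198
grip_force: 109.2
```

Call:
send_rows --rows '[0,0,0,0,0,0,0.84,0,0,0,0,0,0,0.84]' --squeeze 25

```text
t: 31.92
tool_pos: [0.5283, -0.3985, 0.0853]
orientation: [0.351, 0.22, 0.906, -0.086]
wrist_force: [-1.5, 0.7, 5.4]
opening: 0.195
grip_force: 109.2
```

The grip doesn't relax while it holds, so I'll swivel gently under load and watch the force.

Call:
send_rows --rows '[6.6,0,-1,0,0.019,0,1,6.6,0,-0.9,0,0.019,0,1,6.6,0,-0.2,0,0.019,0,1,6.7,0,-0.2,0,0.02,0,1,0,0,0,0,0,0,1]'

```text
t: 32.55
tool_pos: [0.5096, -0.3899, 0.071]
orientation: [0.317, 0.223, 0.918, -0.078]
wrist_force: [-2.5, 1.3, 7.7]
opening: 0.194
grip_force: 110.1
```

Run:
```python
from h import *
s=state();print(s['qpos'].round(3),s['wrist_force'].round(1),s['ft_torque'].round(2))
e=TC+Tr.apply([.075,0,0])
go(e,-27,38,s)
```

```text
[-1.002  0.125  2.103  0.805  0.441 -2.754] [-2.5  1.3  7.7] [-0.25 -0.55 -0.07]
tcp [ 509.6 -389.9   71. ] t 32.55 shift [-1.5  2.  91.5] rot [-0.006  0.002 -0.004] F [-2.5  1.3  7.7] grip 110.1 open 0.194
```

Call:
send_rows --rows '[6.7,0,0.5,0,0.019,0,1,6.6,0,0.6,0,0.019,0,1,6.6,0,1.2,0,0.019,0,1,6.5,0,1.4,0,0.02,0,1,6.3,0,2,0,0.019,0,1,6.3,0,2,0,0.019,0,1,6,0,2.7,0,0.02,0,1,6,0,2.7,0,0.019,0,1,0,0,0,0,0,0,1]'

```text
t: 33.67
tool_pos: [0.4786, -0.3741, 0.0312]
orientation: [0.246, 0.229, 0.94, -0.061]
wrist_force: [-2.6, 1.4, 8.7]
opening: 0.194
grip_force: 114.3
```

Run:
```python
from h import *
s=state();print(s['qpos'].round(3),s['wrist_force'].round(1),s['ft_torque'].round(2))
r=rot(s);print('true grasp',s['tool_pos']+r.apply([0,0,-.042]),'tool z',r.apply([0,0,1]).round(3))
snap('scene','s15.png')
```

```text
[-0.995  0.167  2.087  0.534  0.491 -2.512] [-2.6  1.4  8.7] [-0.35 -0.75  0.05]
true grasp [ 0.46041705 -0.36453416  0.06785283] tool z [ 0.434 -0.227 -0.872]
```

Call:
send_rows --rows '[5.7,0,3.3,0,0.019,0,1,5.6,0,3.4,0,0.019,0,1,5.2,0,3.9,0,0.019,0,1,5.1,0,3.9,0,0.02,0,1,4.6,0,4.4,0,0.019,0,1,4.6,0,4.5,0,0.019,0,1,0,0,0,0,0,0,1,0,0,0,0,0,0,1]'

```text
t: 34.72
tool_pos: [0.4631, -0.3657, -0.0041]
orientation: [0.191, 0.232, 0.953, -0.047]
wrist_force: [-2.0, 0.5, 5.8]
opening: 0.192
grip_force: 113.7
```

Run:
```python
from h import *
s=state();print(s['qpos'].round(3),s['wrist_force'].round(1),s['ft_torque'].round(2))
r=rot(s);p=s['tool_pos']+r.apply([0,0,-.042]);print('true grasp',p,R.from_euler('z',5,degrees=True).apply(p-TC).round(3))
im=snap('scene','s16.png');t=snap('top','t16.png')
g=lambda i,f:cv2.resize(np.clip((i/255.)**.6*290,0,255).astype(np.uint8),None,fx=f,fy=f,interpolation=cv2.INTER_CUBIC)
a=g(im[280:400,140:300],2.45);b=g(t[180:300,410:510],2.9);c=g(t[100:240,210:380],2.3)
o=np.zeros((600,790,3),np.uint8);o[:a.shape[0],:a.shape[1]]=a;o[:348,400:690]=b
cv2.imwrite('pics/h.png',o)
```

```text
[-0.977  0.244  2.046  0.371  0.529 -2.362] [-2.   0.5  5.8] [-0.36 -0.53 -0.06]
true grasp [ 0.44875024 -0.35819185  0.0346066 ] [-0.048  0.018  0.035]
```

Call:
send_rows --rows '[1,0,2,0,0,0,1,1,0,2,0,0,0,1,0,0,0,0,0,0,0.7,0,0,0,0,0,0,0.6,0,0,0,0,0,0,0.55,0,0,0,0,0,0,0.55]'

```text
t: 35.58
tool_pos: [0.4613, -0.3631, -0.0109]
orientation: [0.189, 0.232, 0.953, -0.045]
wrist_force: [0.3, -0.1, -0.2]
opening: 0.45
grip_force: 0.0
```

Run:
```python
from h import *
s=state();print(s['qpos'].round(3),s['wrist_force'].round(1),s['opening'])
```

```text
[-0.977  0.255  2.049  0.377  0.522 -2.369] [ 0.3 -0.1 -0.2] 0.45023188040484635
```

Call:
send_rows --rows '[0,0,-8,0,0,0,0.55,0,0,-14,0,0,0,0.55,0,0,-22,0,0,0,0.55,0,0,-30,0,0,0,0.55,0,0,-35,0,0,0,0.55,0,0,-35,0,0,0,0.55,20,0,-30,0,0,0,0.55,30,0,-20,0,0,0,0.55,30,0,-20,0,0,0,0.55,0,0,0,0,0,0,0.55]'

```text
t: 36.83
tool_pos: [0.3223, -0.2922, 0.1577]
orientation: [0.19, 0.232, 0.953, -0.047]
wrist_force: [-0.4, -1.2, 0.6]
opening: 0.446
grip_force: 0.0
```

Run:
```python
from h import *
s=state();print(s['tool_pos'].round(3),s['qpos'].round(2),s['wrist_force'].round(1))
im=snap('scene','s17.png');t=snap('top','t17.png')
g=lambda i,f:cv2.resize(np.clip((i/255.)**.6*290,0,255).astype(np.uint8),None,fx=f,fy=f,interpolation=cv2.INTER_CUBIC)
b=g(t[95:295,210:500],2.7)[:,:790]   # 540x783
cv2.imwrite('pics/i.png',g(np.vstack([t[95:295,210:500],im[170:400,140:430]]),1.39))
```

```text
[ 0.322 -0.292  0.158] [-1.22 -0.54  2.36  0.3   1.05 -2.43] [-0.4 -1.2  0.6]
```

View pics/i.png

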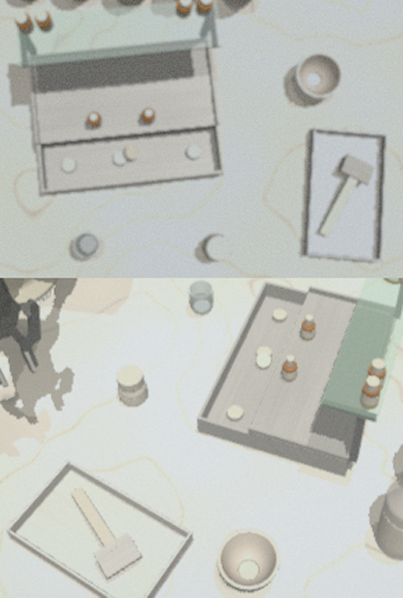

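All four tablets are in the trough. In the picture they show at about (68,165), (118,158), (130,153) and (194,152). Both vials are standing where they were, and the scraper lies wholly inside the tray. I'm handing in.

```bash
python3 -c "
from cell import *
print(hand_in())"
```

```text
the job is handed in; nothing more can be done
None
```

The job is handed in at about 37 s: all four tablets are in the trough, both vials stand where they were, and the scraper lies released inside the wash tray; hand-in returned no verdict.

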